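# Push the lever pin's split clip home on a tortilla press with a fork tool

## Robot

A 6-joint arm with a two-finger parallel gripper is mounted at the origin on a cart in front of the work surface, level with it; the furniture and walls round the work are solid. World frame = base frame: x ahead of the robot, y to its left, z up, the work surface at z = 0. Lengths are in m, angles in degrees, forces in N, time in s.
With the tool pointing down it reaches from about 0.225 to 0.875 m from the base axis. Payload 3.4 kg.
Tool frame: the origin (TCP) lies between the finger pads; the fingertips stand 11 mm ahead of it and the grasp point (between the pads) lies 8 mm behind it (finger_overhang is the distance from the TCP to the fingertips, in m); z points along the fingers, y is the line along which they close (so a half turn about z gives the same grasp; the last joint's range is limited). The gripper opens to 85 mm and grips with 20 to 120 N. Pads are 22 mm wide; open, the fingers measure 114 mm over their backs; the gripper's body (76 mm by 85 mm) begins 54 mm behind the grasp point. The pads swing forward as they close: fully open they stand 13 mm farther back than shut.
Start: joints at [-83.938, 15.808, 86.224, -0, 77.962, -6.933], TCP at [0.129, -0.56, 0.242] pointing down, gripper open.
Joint ranges: [-165.64, 165.64], [-43.16, 119.46], [12.63, 154.43], [-67.54, 247.53], [6.08, 155.33], [-154.97, 154.97]. Speed limits (degrees/s): [147.25, 147.25, 180, 180, 180, 180].

## Interface

Orientations are given as [roll, pitch, yaw] about the fixed x, y, z axes, in that order (R = Rz(yaw) Ry(pitch) Rx(roll)).
In Python, from rig import * gives the robot as it stands. The module is installed in compiled form; this text tells all that it offers.
- The arm moves only by the tool send_rows, never from a script. Its argument "plan" is a list of rows, each a list of 2 entries, a list of its own where there are three numbers: the shift along the tool's x, y, z in m, then the turn, a rotation vector about the tool's x, y, z in rad. A call has 1 to 20 rows; each row shifts and turns the commanded pose from where the row before left it, along the tool's axes as they then stand; what a row does not reach is not made up. A row lasts 1/10 s, in which the tool goes at most 50 mm and 8.59 degrees, less where a joint would pass 70% of its speed; a pose out of reach is approached as far as the arm can. A call with a gripper value outside its range is refused whole. "grip" is the closure, from 0 (fully open) to 1 (shut), set as the call begins (left out, the last holds). The fingers move at their own pace and stop on an object; the grip force is fixed at half the most. Time passes only in rows, so rows that do not move let the fingers close. It gives the time, the measured TCP pose, the force, the opening and the grip force at its end, in the units of the state.
- read_state(): the state, without advancing time (a new reading comes with each control period).
- grab_frame(name): name is "scene" or "top" or "wrist"; returns a dict with "image" (384x512x3 uint8, red, green, blue), "z_map" (384x512 float32, m along the optical axis (not along the pixel's ray), 0 where there is no reading), "camera_matrix" (3x3 intrinsics, pixels), "extrinsics" (4x4, takes a point from world to camera coordinates). Camera axes: x right, y down, z forward; pixel columns grow to the right and rows downward; lengths in m; the calibration is good to about 2 mm. A picture is of the moment at which its call begins.
- close_job(): hands the job in; it is judged then, once.
The state is a dict: "clock": time; "qpos": joint angles; "joint_velocities": joint speeds; "joint_efforts": joint torques, N m; "eef_pos": TCP position; "orientation": TCP orientation; "force": force on the tool from outside, world axes, zero at the start; "wrist_torque": the same for the moment, N m; "width": finger opening in m; "grasp_force": force on a finger pad.
Only numpy, scipy, OpenCV 4.12 (cv2) and the standard library are available. Lean on these libraries where they do the work, as an engineer would, in place of code of your own. Each camera call takes 0.05 s, during which the arm holds its last target. There are 200 camera calls.

## Task

The tortilla press has been washed and put together again, but the split clip on the end of its lever pin is only half on. Take the fork tool from its wooden block and push the clip along the flats of the pin, with the fork held in line with them and never with the fingers, until it is fully home and both legs have snapped in. Put the fork tool back standing in its block, and leave the lever standing as it is and the bowl, the tall glass and the jar in their places.

Things in the scene. Friction and masses are not known exactly. Their poses are not given: they have to be found in the camera images.
- press: Heavy, immovable tortilla press of bare cast aluminium: two round plates 170 mm across, 49 mm high; in front of them a clevis 43 mm wide (y), 36 deep, 73 high carries the lever's pivot pin. Origin: on the worktop at the front end of its low foot, mid width; pin at x = 50 mm, plates' centre x = 180, rear end x = 280. x runs back, y along the pin, z up. Faces the robot, yaw within 0.25 rad.
- lever (a joint): The press's lever, a bar 24 x 17 mm that stands up from the pivot pin, with a black grip 27 mm thick, 219 mm long from the pin's axis. 0 = straight up, positive = leaning back over the plates; negative = towards the robot; starts at -0.12 to 0.05 rad. Stiff (0.8 N m): stays where it is put.
- lever_end (a point): Free end of the lever's grip
- pin: Grooved end of the steel pivot pin, right (-y) of the clevis, fixed. Origin: on its axis, mid groove, at press x 50, y -30.1, z 55 mm. y = pin axis. Groove 5.2 mm wide between shoulders 20 mm in diameter (inner 6.2 mm long, outer 4.5). In it two flats at x = -5, +5 mm, from z -7 to +7 mm. z runs up along the flats, tipped 35 degrees from vertical towards the press's front (-x).
- clip: Split clip of bare steel straddling the flats in the groove: a U 30 mm wide (x), 4 thick (y), axes parallel to the pin's. Origin: on the pin's axis when home, at first 10.7 mm up the pin's z. In its z: underside of the back 7 mm, shoulders 12 mm, top of the lug 20.5, leg ends about -12.5. Pushed along -z it stops with its back on the pin; up to 0.6 mm play when home.
- clip_back (a point): Middle of the clip's back, level with its flat shoulders (clip z = 12 mm), where the fork bears; between the shoulders a round-headed lug 8 mm wide stands 8.5 mm up. Sliding the clip takes 5 to 15 N along -z (pin); over the last 1 to 3 mm the legs snap in, then it is stopped hard.
- clip_leg_a (a joint): Sprung leg at +x of the clip, rounded nose inside its end: 0 to 0.03 = spread, nose riding on the flat with about 4.5 N; about 0.107 rad = snapped in under the flat
- clip_leg_b (a joint): Sprung leg at -x of the clip, likewise: 0 to 0.03 = spread, about 0.107 rad = snapped in
- fork: Fork tool, 193 mm long, 0.11 to 0.18 kg, upright in the block at first. Origin: midway between its two prong tips; z up the tool to the handle, x across the prongs, y their thickness. Prongs 8 x 8 mm, 18 long, 16 mm gap between (takes the clip's lug, tips press its shoulders), 32 mm over both; same after a half turn about z. Neck 9 mm, steel collar 32 mm across at z 80 to 85 mm.
- fork_grip (a point): Where to grip the fork tool: centre of its black handle at tool z = 140 mm, handle 22 mm (x) by 16 mm (y, the way to grip), from z = 85 to 193 mm. In the block this point is 155 mm above the worktop.
- block: Immovable wooden tool block 80 (x) x 60 (y) x 95 mm high; origin: centre of its underside. The slot in its top, 43 mm long (x) by 17 mm (y), 88 mm deep, takes the fork, prongs spread along x; the tool hangs upright by its collar on the block's top, prong tips 15 mm above the worktop. Yaw within 0.4 rad.
- bowl: White bowl, 115 mm across, 59 mm high, near the middle of the worktop; origin: centre of its underside
- glass: Tall drinking glass, 82 mm across, 152 mm high, on the left; origin: centre of its underside
- jar: Glass jar with a dark lid, 56 mm across, 70 mm high, on the right; origin: centre of its underside

How it is judged (in metres and radians):
On the way, in this order (a step that is already met when the one before it is completed fails the run):
1. the fork tool, in line with the flats of the pin (within 15 degrees), presses the clip, which is still short of home (contact force between fork and clip above 1.5 N and z of clip in the frame of pin above 0.003 m and angle between the z axis of fork and the z axis of pin, either way round below 0.26 rad), for 0.05 s.
2. the clip is fully home on the pin and both legs have snapped in (z of clip in the frame of pin below 0.0018 m and value of joint each of clip_leg_a, clip_leg_b above 0.07 rad), for 0.2 s.
At the end, for the whole second after the job is handed in: The clip is home in the groove (within 1.8 mm along the flats, 3 mm overall, 0.25 rad) with both legs snapped in (each above 0.07 rad); the fork tool stands upright (within 0.15 rad) in the slot of its block, collar down (within 7 mm), released and at rest (all of step 2 and distance between clip and pin below 0.003 m and angle between the y axis of clip and the y axis of pin, either way round below 0.25 rad and angle between the z axis of clip and the z axis of pin, either way round below 0.25 rad and horizontal distance between fork and block below 0.015 m and z of fork in the frame of block below 0.022 m and angle between fork's own z axis and vertical below 0.15 rad and linear speed of each of fork, clip below 0.02 m/s); the robot touches nothing.
It fails at once if the fingers push the clip (contact force between the fingers and clip above 0.5 N).
It fails at once if the lever is swung (its end moves more than 30 mm) (distance of lever_end from where it was at the start of the episode above 0.03 m).
It fails at once if the bowl, the glass or the jar is moved more than 30 mm (distance of any of bowl, glass, jar from where it was at the start of the episode above 0.03 m).
It also fails if it takes over 58 s, if anything falls off the work surface, if the arm or the gripper's body presses on something with over 40 N, if the wrist force passes 120 N, or if a joint passes its speed limit or range.

## Working session

There is one attempt and no reset: what is moved stays moved. The work goes in short steps, Python scripts to look and compute and a tool call to move; the robot and the scene stay as the last step left them, time stands still between calls to the robot, and variables do not carry over. Pictures are saved under pics/ and viewed, at most 10 in all, crops included, and the job is handed in when it is done.

Besides the shell and the picture viewer there is one more tool, called after "Emit:" by a JSON object that holds its "method" and its "body". send_rows: Moves the arm, as the interface text tells. Its arguments: {"type":"object","properties":{"plan":{"type":"array"},"grip":{"type":"number"}},"required":["plan"]}

```bash
mkdir -p pics; cat > h.py <<'E'
from rig import *
import numpy as np, cv2
from scipy.spatial.transform import Rotation as R
def cap(n):
    f=grab_frame(n); np.savez(n+'.npz',**f); return f
def pts(f):
    K=f['camera_matrix'];E=f['extrinsics'];z=f['z_map'];h,w=z.shape
    u,v=np.meshgrid(np.arange(w),np.arange(h))
    c=np.stack([(u-K[0,2])/K[0,0]*z,(v-K[1,2])/K[1,1]*z,z],-1)
    p=(c-E[:3,3])@E[:3,:3]; p[z==0]=np.nan; return p
E
python3 - <<'E'
from h import *
s=read_state(); print({k:np.round(v,4) for k,v in s.items()})
a=cap('scene');b=cap('top')
im=np.hstack([a['image'],b['image']])[:,:,::-1]
cv2.imwrite('pics/a.png',cv2.resize(im,(800,300),interpolation=cv2.INTER_AREA))
cv2.imwrite('pics/b.png',b['image'][:,:,::-1])
for f in(a,b): print(f['camera_matrix'].round(1),f['extrinsics'].round(3))
E
```

```text
{'clock': np.float64(0.0), 'qpos': array([-8.39388e+01,  1.58478e+01,  8.62938e+01,  3.00000e-04,
        7.79616e+01, -6.93390e+00]), 'joint_velocities': array([-0.0297, -0.0403, -0.0389,  0.0274, -0.0428, -0.1016]), 'joint_efforts': array([ 1.10000e-03, -4.16774e+01, -2.45803e+01, -3.00000e-04,
        1.06000e-02, -0.00000e+00]), 'eef_pos': array([ 0.1292, -0.5598,  0.2414]), 'orientation': array([-1.798976e+02, -1.280000e-02,  1.299500e+01]), 'force': array([ 0.2103, -0.194 , -0.7629]), 'wrist_torque': array([ 0.0283, -0.0292,  0.0534]), 'grasp_force': np.float64(0.0), 'width': np.float64(0.0852)}
[[407.4   0.  255.1]
 [  0.  407.4 194.4]
 [  0.    0.    1. ]] [[-0.685 -0.728 -0.004  0.35 ]
 [-0.472  0.448 -0.759  0.333]
 [ 0.555 -0.518 -0.651  1.243]
 [ 0.     0.     0.     1.   ]]
[[391.6   0.  250.7]
 [  0.  391.6 193.6]
 [  0.    0.    1. ]] [[-0.016 -1.     0.008  0.045]
 [-0.992  0.015 -0.127  0.458]
 [ 0.127 -0.01  -0.992  1.577]
 [ 0.     0.     0.     1.   ]]
```

View pics/a.png

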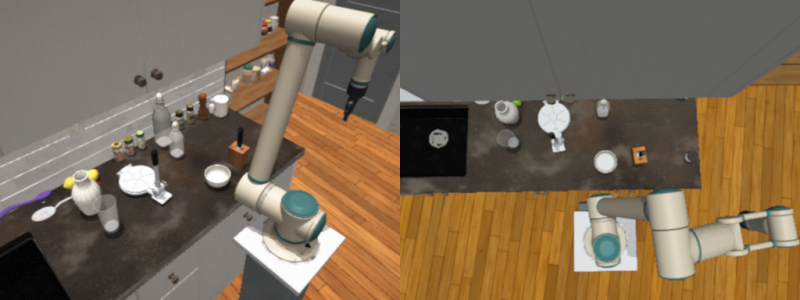

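View pics/b.png

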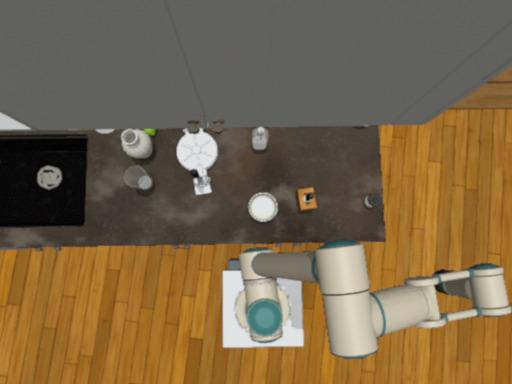

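The top view shows the press, with its plates at (197,150) and foot at (203,187), the block at (307,199), the bowl at (263,207), the glass at (136,178) and the jar at (371,201). I'll measure these next.

```bash
python3 - <<'E'
from h import *
for n in('top','scene'):
    f=dict(np.load(n+'.npz'));p=pts(f);im=f['image'];hsv=cv2.cvtColor(im,cv2.COLOR_RGB2HSV)
    m=(hsv[...,0]>3)&(hsv[...,0]<20)&(hsv[...,1]>120)&(p[...,2]>.085)&(p[...,2]<.103)&(p[...,0]<.6)&(p[...,0]>.2)&(p[...,1]<0)&(p[...,1]>-.4)
    q=p[m]; print(n,'block top',m.sum(),q.mean(0).round(4),cv2.minAreaRect((q[:,:2]*1000).astype(np.float32)))
    # handle
    m=(p[...,2]>.105)&(p[...,2]<.2)&(np.hypot(p[...,0]-q[:,0].mean(),p[...,1]-q[:,1].mean())<.05)
    h=p[m];print('handle',m.sum(),np.nanmedian(h,0).round(4),h[:,2].max(),(h[h[:,2]>.18].mean(0)).round(4))
    # plates
    m=(p[...,2]>.035)&(p[...,2]<.056)&(np.hypot(p[...,0]-.6,p[...,1]-.15)<.2)&(hsv[...,1]<50)
    c=max(cv2.findContours(m.astype(np.uint8),cv2.RETR_EXTERNAL,cv2.CHAIN_APPROX_NONE)[0],key=len)[:,0]
    b=p[c[:,1],c[:,0]]; A=np.c_[2*b[:,:2],np.ones(len(b))]
    s=np.linalg.lstsq(A,(b[:,:2]**2).sum(1),rcond=None)[0]; print('plates',s[:2].round(4),np.sqrt(s[2]+s[0]**2+s[1]**2))
    # foot
    m=(p[...,2]>.004)&(p[...,2]<.025)&(p[...,0]>.3)&(p[...,0]<.5)&(abs(p[...,1]-.15)<.08)
    q=p[m];print('foot',m.sum(),q.mean(0).round(4),q.min(0).round(4),q.max(0).round(4),cv2.minAreaRect((q[:,:2]*1000).astype(np.float32)))
    m=(p[...,2]>.2)&(p[...,0]>.35)&(p[...,0]<.7)&(abs(p[...,1]-.15)<.08)
    q=p[m];print('lever',m.sum(),q.mean(0).round(4),q.min(0).round(4),q.max(0).round(4))
def crop(f,u0,v0,w,h,s): return cv2.resize(f['image'][v0:v0+h,u0:u0+w,::-1],None,fx=s,fy=s,interpolation=cv2.INTER_CUBIC)
t=dict(np.load('top.npz'));s=dict(np.load('scene.npz'))
cv2.imwrite('pics/c.png',np.hstack([crop(t,170,120,65,90,6),crop(s,160,180,65,90,6)]))
E
```

```text
top block top 221 [ 0.4266 -0.1762  0.0955] ((429.05926513671875, -179.3277130126953), (80.62776184082031, 60.840980529785156), 7.852560997009277)
handle 37 [ 0.4243 -0.1721  0.1491] 0.1996863479428769 [ 0.4264 -0.1751  0.1909]
plates [0.6396 0.2589] 0.08259003900356846
foot 382 [0.405  0.1516 0.0073] [0.3005 0.0701 0.004 ] [0.4999 0.2282 0.0245] ((399.8348388671875, 149.69227600097656), (157.7783203125, 199.3658447265625), 89.3261947631836)
lever 10430 [0.6116 0.1507 0.8764] [0.5054 0.07   0.2307] [0.6303 0.23   1.088 ]
scene block top 214 [ 0.4208 -0.1747  0.0943] ((426.48358154296875, -180.53277587890625), (85.38167572021484, 63.96488571166992), 8.905839920043945)
handle 136 [ 0.4224 -0.1751  0.1543] 0.19961939860904077 [ 0.4228 -0.1768  0.19  ]
plates [0.615  0.2527] 0.09727320903791503
foot 186 [0.4151 0.1677 0.0094] [0.3037 0.072  0.004 ] [0.4985 0.2294 0.025 ] ((401.70880126953125, 150.12924194335938), (194.4681396484375, 157.08773803710938), 0.6533271670341492)
lever 5906 [0.609  0.1554 0.6309] [0.501  0.07   0.2483] [0.6426 0.23   0.7901]
```

View pics/c.png

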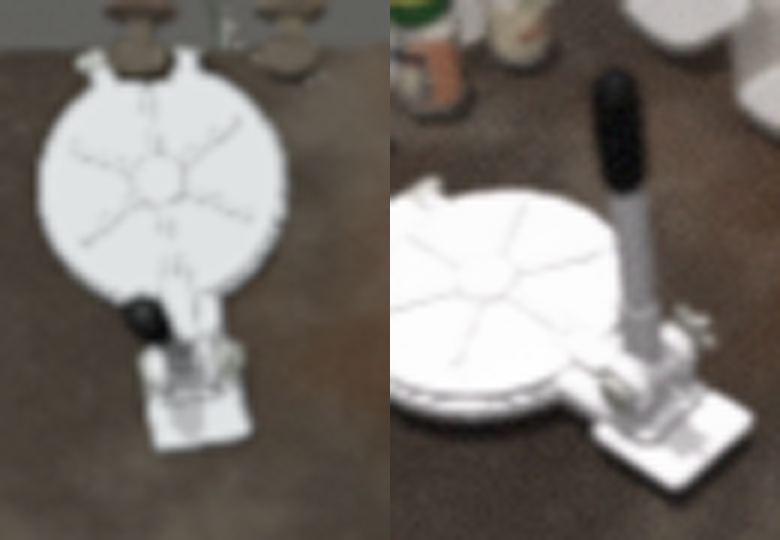

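The top-view crop shows the clip's pin end on the right side of the clevis, near full-frame pixel (208,180). The scene crop shows it at about (210,235). The block is near (0.427,-0.179) with a yaw of about 8°. I'll go above it and look with the wrist camera.

Emit:
{"method": "send_rows", "body": {"plan": [[[0.026, -0.022, -0.012], [0, 0, 0]], [[0.026, -0.022, -0.012], [0, 0, 0]], [[0.026, -0.022, -0.012], [0, 0, 0]], [[0.027, -0.022, -0.012], [0, 0, 0]], [[0.027, -0.022, -0.012], [0, 0, 0]], [[0.027, -0.022, 0], [0, 0, 0]], [[0.027, -0.022, 0], [0, 0, 0]], [[0.027, -0.022, 0], [0, 0, 0]], [[0.027, -0.022, 0], [0, 0, 0]], [[0.027, -0.022, 0], [0, 0, 0]], [[0.027, -0.022, 0], [0, 0, 0]], [[0.027, -0.022, 0], [0, 0, 0]], [[0.027, -0.022, 0], [0, 0, 0]], [[0.027, -0.02, 0], [0, 0, 0]], [[0, 0, 0], [0, 0, 0.08]], [[0, 0, 0], [0, 0, 0]], [[0, 0, 0], [0, 0, 0]]], "grip": 0}}

```text
clock: 1.8
eef_pos: [0.4256, -0.1778, 0.302]
orientation: [-180.0, 0.0, 8.5]
force: [-0.5, 0.1, -0.4]
width: 0.0853
grasp_force: 0.0
```

```bash
python3 - <<'E'
from h import *
s=read_state(); print(s['clock'],s['eef_pos'].round(4),s['orientation'].round(2))
w=cap('wrist');a=cap('scene');t=cap('top')
print(w['extrinsics'].round(3), 'cam pos',(-w['extrinsics'][:3,:3].T@w['extrinsics'][:3,3]).round(3))
cv2.imwrite('pics/d.png',w['image'][:,:,::-1])
for f in(w,):
    p=pts(f);hsv=cv2.cvtColor(f['image'],cv2.COLOR_RGB2HSV)
    for lo,hi in((.085,.103),(.12,.185),(.187,.22)):
        m=(p[...,2]>lo)&(p[...,2]<hi)&(np.hypot(p[...,0]-.427,p[...,1]+.178)<.07)
        q=p[m]
        if len(q):print(lo,len(q),np.median(q,0).round(4),cv2.minAreaRect((q[:,:2]*1000).astype(np.float32)))
E
```

```text
1.8 [ 0.4256 -0.1778  0.302 ] [-1.7999e+02  5.0000e-02  8.5000e+00]
[[ 0.147 -0.989 -0.001 -0.238]
 [-0.94  -0.14   0.31   0.316]
 [-0.307 -0.045 -0.951  0.561]
 [ 0.     0.     0.     1.   ]] cam pos [ 0.504 -0.166  0.435]
0.085 2638 [ 0.4395 -0.1735  0.0966] ((429.90582275390625, -179.38491821289062), (80.17832946777344, 60.017887115478516), 7.512848854064941)
0.12 229 [ 0.4406 -0.1776  0.157 ] ((439.1213073730469, -178.15003967285156), (4.134378433227539, 15.804616928100586), 8.847036361694336)
0.187 554 [ 0.4336 -0.179   0.2087] ((430.7495422363281, -179.552978515625), (20.977144241333008, 15.545066833496094), 8.513078689575195)
```

View pics/d.png

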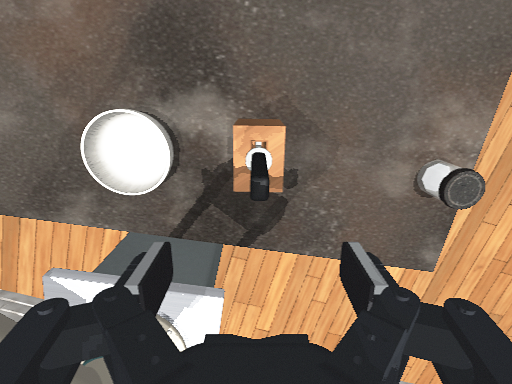

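The wrist view shows the handle top at about (260,190), centred over the block, and the jar and bowl clear of the gripper. The handle axis is at (0.4305,-0.1795) with a yaw of 8.5°. I'll descend and grip.

Emit:
{"method": "send_rows", "body": {"plan": [[[0.0047, 0.0024, 0.02], [0, 0, 0]], [[0, 0, 0.03], [0, 0, 0]], [[0, 0, 0.03], [0, 0, 0]], [[0, 0, 0.03], [0, 0, 0]], [[0, 0, 0.025], [0, 0, 0]], [[0, 0, 0.0175], [0, 0, 0]], [[0, 0, 0], [0, 0, 0]], [[0, 0, 0], [0, 0, 0]]]}}

```text
clock: 2.75
eef_pos: [0.4307, -0.18, 0.1499]
orientation: [-180.0, 0.0, 8.4]
force: [0.6, -0.5, 0.6]
width: 0.0856
grasp_force: 0.0
```

Emit:
{"method": "send_rows", "body": {"plan": [[[0, 0, 0], [0, 0, 0]], [[0, 0, 0], [0, 0, 0]], [[0, 0, 0], [0, 0, 0]], [[0, 0, 0], [0, 0, 0]], [[0, 0, 0], [0, 0, 0]], [[0, 0, 0], [0, 0, 0]], [[0, 0, 0], [0, 0, 0]], [[0, 0, 0], [0, 0, 0]]], "grip": 1}}

```text
clock: 3.55
eef_pos: [0.4311, -0.1797, 0.1501]
orientation: [180.0, -0.0, 8.4]
force: [0.4, 0.3, 3.4]
width: 0.0154
grasp_force: 58.6
```

Gripped, opening 15.4 mm. I'll lift it out and estimate the press pose from the top view.

Emit:
{"method": "send_rows", "body": {"plan": [[[0, 0, -0.015], [0, 0, 0]], [[0, 0, -0.025], [0, 0, 0]], [[0, 0, -0.03], [0, 0, 0]], [[0, 0, -0.03], [0, 0, 0]], [[0, 0, -0.03], [0, 0, 0]], [[0, 0, -0.02], [0, 0, 0]], [[0, 0, 0], [0, 0, 0]]]}}

```text
clock: 4.25
eef_pos: [0.4321, -0.1801, 0.302]
orientation: [179.8, -0.2, 8.4]
force: [1.1, 1.0, -1.2]
width: 0.0154
grasp_force: 58.9
```

```bash
python3 - <<'E'
from h import *
s=read_state(); print(s['eef_pos'].round(4),s['force'].round(2))
f=dict(np.load('top.npz'));p=pts(f);hsv=cv2.cvtColor(f['image'],cv2.COLOR_RGB2HSV)
E=f['extrinsics'];K=f['camera_matrix'];cam=-E[:3,:3].T@E[:3,3]
def ray(u,v,z):
    d=E[:3,:3].T@np.linalg.inv(K)@[u,v,1]; return cam+d*(z-cam[2])/d[2]
print('foot centre front',ray(170+203/6,120+445/6,.005).round(4),'corners',ray(170+155/6,120+450/6,.005).round(4),ray(170+253/6,120+437/6,.005).round(4))
print('plate ctr',ray(170+160/6,120+182/6,.049).round(4), 'l/r',ray(170+38/6,120+185/6,.049).round(4),ray(170+287/6,120+182/6,.049).round(4))
print('lever top',ray(170+148/6,120+318/6,.27).round(4),'clip',ray(170+230/6,120+355/6,.065).round(4))
for n,(u,v) in dict(glass=(136,178),bowl=(263,207)).items():print(n,ray(u,v,.05).round(3))
E
```

```text
[ 0.4321 -0.1801  0.302 ] [ 1.11  1.   -1.17]
foot centre front [0.4621 0.2329 0.005 ] corners [0.4591 0.2661 0.005 ] [0.4671 0.1982 0.005 ]
plate ctr [0.6381 0.2572 0.049 ] l/r [0.6372 0.3405 0.049 ] [0.6369 0.1705 0.049 ]
lever top [0.5032 0.2356 0.27  ] clip [0.5149 0.2081 0.065 ]
glass [0.527 0.503 0.05 ]
bowl [ 0.401 -0.01   0.05 ]
```

The press front is at about (0.462,0.233) with a yaw of about 7.6°, and the front-to-plates distance of 0.178 m agrees with 0.18 m. That puts the pin near (0.516,0.210,0.055). I'll go to a standoff in line with the flats.

Emit:
{"method": "send_rows", "body": {"plan": [[[0.001, -0.025, 0], [0, 0, 0]], [[0.001, -0.035, 0], [0, 0, 0]], [[0.0015, -0.035, 0], [0, 0, 0]], [[0.0015, -0.035, 0], [0, 0, 0]], [[0.0015, -0.035, 0], [0, 0, 0]], [[0.0015, -0.035, 0], [0, 0, 0]], [[0.0015, -0.035, 0], [0, 0, 0]], [[0.0015, -0.035, 0], [0, 0, 0]], [[0.0015, -0.035, 0], [0, 0, 0]], [[0.0015, -0.035, 0], [0, 0, 0]], [[0.001, -0.0347, 0], [0, 0, 0]], [[0, 0, 0], [0, 0, 0.014]], [[0, 0, 0], [0, 0.111, 0]], [[0, 0, 0], [0, 0.125, 0]], [[0, 0, 0], [0, 0.125, 0]], [[0, 0, 0], [0, 0.125, 0]], [[0, 0, 0], [0, 0.125, 0]], [[0, 0, 0], [0, 0, 0]]]}}

```text
clock: 6.05
eef_pos: [0.3846, 0.1907, 0.2935]
orientation: [179.7, -34.4, 7.8]
force: [-1.8, 0.2, -3.3]
width: 0.0153
grasp_force: 59.2
```

Emit:
{"method": "send_rows", "body": {"plan": [[[-0.0132, 0, 0.0188], [0, 0, 0]], [[-0.0132, 0, 0.0188], [0, 0, 0]], [[-0.0132, 0, 0.0188], [0, 0, 0]], [[0, 0, 0], [0, 0, 0]], [[0, 0, 0], [0, 0, 0]], [[0, 0, 0], [0, 0, 0]]]}}

```text
clock: 6.65
eef_pos: [0.3925, 0.1937, 0.2325]
orientation: [-180.0, -35.1, 7.6]
force: [0.4, 0.5, -1.2]
width: 0.0154
grasp_force: 59.1
```

```bash
python3 - <<'E'
from h import *
s=read_state(); print(s['eef_pos'].round(4),s['orientation'].round(2),s['force'].round(2))
w=cap('wrist');t=cap('top');a=cap('scene')
print((-w['extrinsics'][:3,:3].T@w['extrinsics'][:3,3]).round(3))
def crop(f,u0,v0,W,h,s): return cv2.resize(f['image'][v0:v0+h,u0:u0+W,::-1],None,fx=s,fy=s,interpolation=cv2.INTER_CUBIC)
cv2.imwrite('pics/e.png',w['image'][:,:,::-1])
E
```

```text
[0.3925 0.1937 0.2325] [-179.97  -35.12    7.56] [ 0.37  0.5  -1.16]
[0.382 0.192 0.387]
```

View pics/e.png

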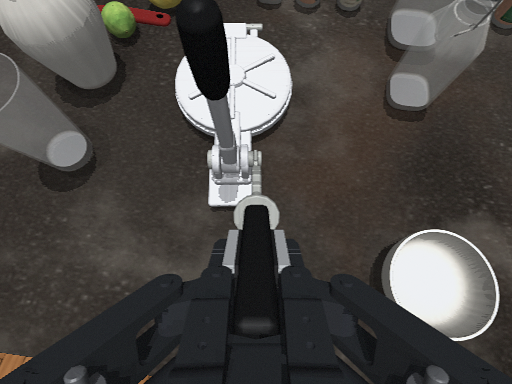

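The wrist view shows the fork collar at (257,213) and the pin end with the clip at about (257,160), nearly in line with the neck. I'll zoom in and measure.

```bash
python3 - <<'E'
from h import *
w=dict(np.load('wrist.npz'));p=pts(w)
c=cv2.resize(w['image'][135:210,195:285,::-1],None,fx=8,fy=8,interpolation=cv2.INTER_CUBIC)
cv2.imwrite('pics/f.png',c)
y=np.radians(7.6);o=np.array([.462,.233,0]);Rp=np.array([[np.cos(y),-np.sin(y),0],[np.sin(y),np.cos(y),0],[0,0,1]])
q=(p-o)@Rp*1000
for v in range(146,200,3):
    print(v,[tuple(int(round(k)) for k in q[v,u]) for u in range(240,274,3)])
E
```

```text
146 [(64, -11, 70), (64, -14, 71), (64, -18, 71), (82, -21, 33), (97, -24, 2), (97, -28, 2), (97, -33, 1), (97, -37, 1), (97, -42, 1), (96, -46, 2), (96, -50, 2), (97, -55, 2)]
149 [(59, -11, 73), (59, -15, 73), (59, -18, 74), (77, -21, 34), (92, -24, 1), (92, -28, 2), (92, -33, 2), (92, -37, 2), (92, -41, 1), (92, -46, 1), (93, -50, 0), (92, -55, 1)]
152 [(55, -11, 73), (55, -15, 75), (55, -18, 74), (59, -21, 64), (59, -25, 65), (51, -29, 82), (59, -32, 66), (87, -37, 2), (87, -41, 2), (88, -46, 0), (87, -50, 3), (87, -54, 2)]
155 [(52, -11, 73), (51, -15, 74), (51, -18, 74), (55, -21, 64), (54, -25, 67), (48, -29, 80), (55, -32, 66), (83, -37, 0), (82, -41, 3), (83, -46, 2), (83, -50, 0), (83, -54, 0)]
158 [(48, -11, 73), (48, -15, 72), (48, -18, 73), (51, -22, 66), (51, -25, 66), (45, -29, 79), (51, -32, 66), (78, -37, 1), (78, -41, 2), (78, -46, 3), (79, -50, 0), (78, -54, 1)]
161 [(45, -11, 71), (45, -15, 71), (45, -18, 72), (48, -21, 64), (48, -25, 64), (41, -29, 81), (48, -32, 64), (74, -37, 1), (74, -41, 0), (73, -46, 2), (74, -50, 1), (74, -54, 1)]Traceback (most recent call last):
  File "<stdin>", line 8, in <module>
  File "<stdin>", line 8, in <genexpr>
ValueError: cannot convert float NaN to integer
```

View pics/f.png

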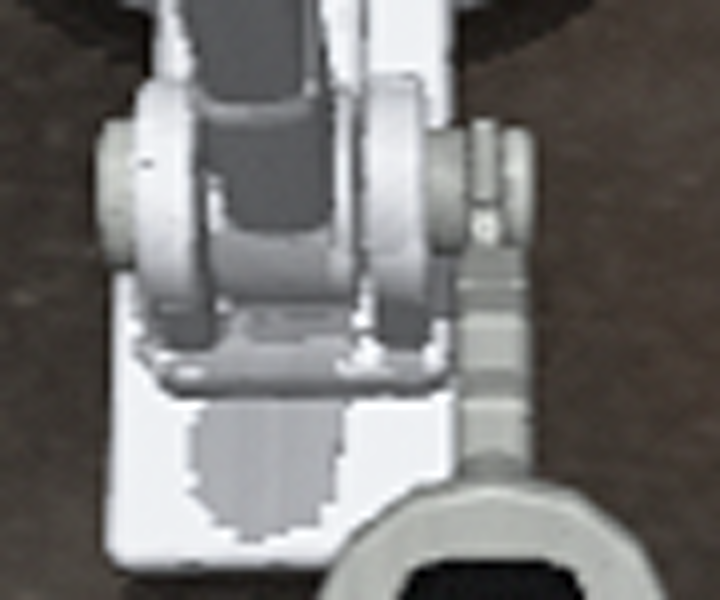

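The crop shows the clip at crop x≈485 and the prong centred at x≈493, so the lateral error is about 1 mm. I'll get both in the tool frame.

```bash
python3 - <<'E'
from h import *
w=dict(np.load('wrist.npz'));p=pts(w);s=read_state()
Rt=R.from_euler('xyz',s['orientation'],degrees=True).as_matrix()
q=(p-s['eef_pos'])@Rt*1000-[0,0,135]   # tool frame rel to prong tips: z>0 ahead
for v in range(148,196,2): print(v,[tuple(np.round(q[v,u],1)) for u in (254,255,256,257,258,260)])
E
```

```text
148 [(np.float64(5.3), np.float64(-2.6), np.float64(149.7)), (np.float64(4.8), np.float64(-1.2), np.float64(152.2)), (np.float64(5.1), np.float64(0.3), np.float64(150.7)), (np.float64(5.1), np.float64(1.7), np.float64(150.8)), (np.float64(4.8), np.float64(3.2), np.float64(152.1)), (np.float64(5.0), np.float64(6.1), np.float64(151.4))]
150 [(np.float64(19.0), np.float64(-2.0), np.float64(61.4)), (np.float64(18.9), np.float64(-0.9), np.float64(61.8)), (np.float64(18.8), np.float64(0.3), np.float64(62.5)), (np.float64(2.6), np.float64(1.7), np.float64(148.3)), (np.float64(2.8), np.float64(3.2), np.float64(147.5)), (np.float64(2.4), np.float64(6.1), np.float64(149.3))]
152 [(np.float64(17.0), np.float64(-2.0), np.float64(59.6)), (np.float64(16.9), np.float64(-0.9), np.float64(60.4)), (np.float64(16.8), np.float64(0.3), np.float64(60.9)), (np.float64(12.9), np.float64(1.5), np.float64(80.9)), (np.float64(13.5), np.float64(2.7), np.float64(77.8)), (np.float64(13.1), np.float64(5.1), np.float64(79.6))]
154 [(np.float64(14.4), np.float64(-2.0), np.float64(61.0)), (np.float64(14.7), np.float6
[... 6317 characters left out ...]
, np.float64(-41.5))]
192 [(np.float64(4.8), np.float64(-1.5), np.float64(-45.1)), (np.float64(4.8), np.float64(-0.6), np.float64(-45.3)), (np.float64(5.0), np.float64(0.2), np.float64(-45.9)), (np.float64(4.6), np.float64(1.0), np.float64(-44.5)), (np.float64(4.8), np.float64(1.8), np.float64(-45.2)), (np.float64(3.7), np.float64(3.4), np.float64(-42.1))]
194 [(np.float64(16.5), np.float64(-1.2), np.float64(-83.7)), (np.float64(16.2), np.float64(-0.5), np.float64(-82.6)), (np.float64(17.0), np.float64(0.1), np.float64(-85.1)), (np.float64(16.3), np.float64(0.8), np.float64(-83.1)), (np.float64(16.1), np.float64(1.5), np.float64(-82.4)), (np.float64(3.2), np.float64(3.4), np.float64(-45.4))]
```

In the tool frame the clip sits at x≈+4, y≈-0.9, with its shoulders 60 mm ahead. The fork is centred at x≈+0.4, y≈+0.2. The shoulder-to-lug height is 8.5 mm and the pin axis is 82.7 mm ahead, as they should be. I'll correct and approach.

Emit:
{"method": "send_rows", "body": {"plan": [[[0.0037, -0.0011, 0], [0, 0, 0]], [[0, 0, 0.012], [0, 0, 0]], [[0, 0, 0.015], [0, 0, 0]], [[0, 0, 0.015], [0, 0, 0]], [[0, 0, 0.008], [0, 0, 0]], [[0, 0, 0.002], [0, 0, 0]], [[0, 0, 0], [0, 0, 0]], [[0, 0, 0], [0, 0, 0]]]}}

```text
clock: 7.6
eef_pos: [0.4234, 0.1989, 0.191]
orientation: [-180.0, -35.1, 7.6]
force: [-0.0, -0.3, -1.0]
width: 0.0155
grasp_force: 59.3
```

```bash
python3 - <<'E'
from h import *
w=cap('wrist');s=read_state();print(s['eef_pos'].round(4),s['orientation'].round(2),s['force'].round(2))
c=cv2.resize(w['image'][130:210,205:305,::-1],None,fx=7,fy=7,interpolation=cv2.INTER_CUBIC)
cv2.imwrite('pics/g.png',c)
p=pts(w);Rt=R.from_euler('xyz',s['orientation'],degrees=True).as_matrix()
q=(p-s['eef_pos'])@Rt*1000-[0,0,135]
for v in range(144,176,2): print(v,[q[v,u].round(1).tolist() for u in (255,256,258,260)])
E
```

```text
[0.4234 0.1989 0.1911] [-179.98  -35.07    7.61] [-0.    0.21 -0.35]
144 [[17.2, -1.0, 108.1], [16.9, 0.2, 109.7], [17.1, 2.8, 108.9], [17.2, 5.4, 107.8]]
146 [[15.1, -1.0, 105.3], [14.8, 0.2, 106.9], [14.6, 2.8, 107.8], [14.6, 5.4, 107.8]]
148 [[12.1, -1.1, 107.3], [12.5, 0.2, 105.3], [12.5, 2.8, 105.2], [12.4, 5.4, 105.8]]
150 [[10.2, -1.1, 103.5], [10.0, 0.2, 104.4], [10.0, 2.8, 104.4], [10.0, 5.4, 104.7]]
152 [[7.5, -1.1, 103.9], [7.9, 0.2, 101.7], [7.8, 2.8, 102.7], [8.0, 5.4, 101.6]]
154 [[5.7, -1.1, 99.9], [5.6, 0.2, 100.4], [5.5, 2.8, 101.1], [5.5, 5.4, 101.0]]
156 [[3.4, -1.1, 98.7], [3.2, 0.2, 99.3], [3.1, 2.8, 100.0], [3.6, 5.3, 97.7]]
158 [[1.1, -1.1, 97.2], [1.0, 0.2, 97.4], [0.9, 2.8, 98.1], [1.3, 5.3, 96.2]]
160 [[13.5, -0.8, 30.0], [14.2, 0.2, 27.1], [-0.8, 2.8, 93.8], [-1.1, 5.3, 95.1]]
162 [[16.4, -0.8, 8.1], [16.3, 0.2, 8.8], [-3.3, 2.8, 93.7], [11.4, 4.4, 29.7]]
164 [[14.1, -0.8, 9.6], [14.4, 0.2, 8.2], [9.5, 2.3, 29.0], [10.3, 4.3, 25.7]]
166 [[15.7, -0.7, -5.1], [15.6, 0.2, -4.9], [15.7, 2.0, -5.1], [8.6, 4.3, 23.6]]
168 [[15.8, -0.7, -13.1], [15.6, 0.2, -12.4], [15.8, 2.0, -13.3], [13.9, 3.9, -5.7]]
170 [[15.4, -0.7, -18.8], [14.9, 0.2, -16.9], [15.8, 1.9, -20.4], [14.5, 3.8, -15.3]]
172 [[15.7, -0.7, -26.7], [15.9, 0.2, -27.3], [15.7, 1.9, -26.8], [14.3, 3.7, -21.5]]
174 [[15.5, -0.7, -32.5], [15.3, 0.2, -31.5], [15.6, 1.8, -32.7], [14.7, 3.6, -29.4]]
```

View pics/g.png

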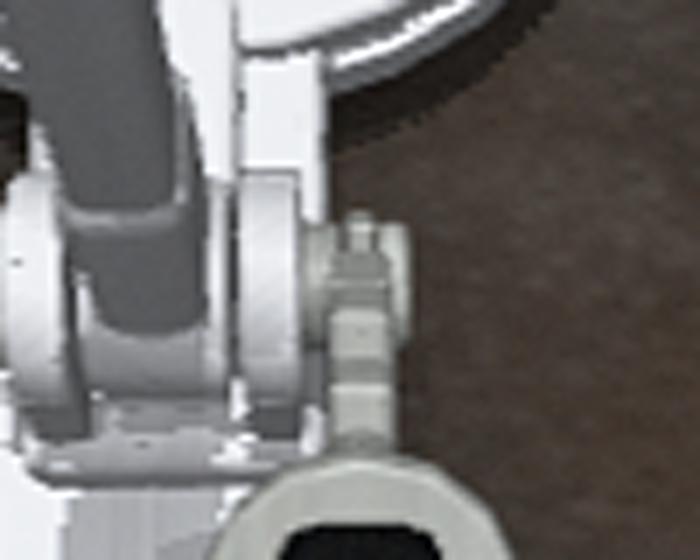

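The crop shows the prong and clip both centred at x≈360, with the shoulder about 8.5 mm ahead of the tips. I'll press gently.

Emit:
{"method": "send_rows", "body": {"plan": [[[0, 0, 0.003], [0, 0, 0]], [[0, 0, 0.003], [0, 0, 0]], [[0, 0, 0.0015], [0, 0, 0]], [[0, 0, 0.001], [0, 0, 0]], [[0, 0, 0.001], [0, 0, 0]], [[0, 0, 0.001], [0, 0, 0]], [[0, 0, 0.001], [0, 0, 0]]]}}

```text
clock: 8.35
eef_pos: [0.4298, 0.1997, 0.1811]
orientation: [180.0, -35.0, 7.6]
force: [-2.7, -0.2, 1.2]
width: 0.0156
grasp_force: 59.7
```

Emit:
{"method": "send_rows", "body": {"plan": [[[0, 0, 0.001], [0, 0, 0]], [[0, 0, 0.001], [0, 0, 0]], [[0, 0, 0.001], [0, 0, 0]]]}}

```text
clock: 8.65
eef_pos: [0.4316, 0.1999, 0.1785]
orientation: [180.0, -35.0, 7.6]
force: [-3.0, -0.9, 2.3]
width: 0.0151
grasp_force: 59.7
```

Emit:
{"method": "send_rows", "body": {"plan": [[[0, 0, 0.001], [0, 0, 0]], [[0, 0, 0.001], [0, 0, 0]]]}}

```text
clock: 8.85
eef_pos: [0.4327, 0.2, 0.1767]
orientation: [180.0, -35.0, 7.6]
force: [-0.6, -0.6, -0.9]
width: 0.0154
grasp_force: 59.6
```

Emit:
{"method": "send_rows", "body": {"plan": [[[0, 0, 0.001], [0, 0, 0]], [[0, 0, 0.0005], [0, 0, 0]], [[0, 0, 0], [0, 0, 0]]]}}

```text
clock: 9.15
eef_pos: [0.4335, 0.2001, 0.1753]
orientation: [180.0, -35.0, 7.6]
force: [0.0, 0.4, -1.4]
width: 0.0154
grasp_force: 59.5
```

Emit:
{"method": "send_rows", "body": {"plan": [[[0, 0, 0.0005], [0, 0, 0]], [[0, 0, 0.0005], [0, 0, 0]], [[0, 0, 0], [0, 0, 0]]]}}

```text
clock: 9.45
eef_pos: [0.4341, 0.2002, 0.1748]
orientation: [180.0, -35.0, 7.6]
force: [0.8, -0.9, -2.3]
width: 0.0151
grasp_force: 59.5
```

```bash
python3 - <<'E'
from h import *
w=cap('wrist');s=read_state();print(s['eef_pos'].round(4),s['force'].round(2))
c=cv2.resize(w['image'][130:200,225:305,::-1],None,fx=7,fy=7,interpolation=cv2.INTER_CUBIC)
a=cap('scene');d=cv2.resize(a['image'][205:255,185:225,::-1],None,fx=5,fy=5,interpolation=cv2.INTER_CUBIC)
o=np.zeros((490,760,3),np.uint8);o[:490,:560]=c;o[:250,560:]=d
cv2.imwrite('pics/h.png',o)
p=pts(w);Rt=R.from_euler('xyz',s['orientation'],degrees=True).as_matrix()
q=(p-s['eef_pos'])@Rt*1000-[0,0,135]
for v in range(146,176,2): print(v,[q[v,u].round(1).tolist() for u in (255,256,258,260)])
E
```

```text
[0.4341 0.2002 0.1748] [ 0.01 -0.12 -1.36]
146 [[17.9, -1.0, 89.0], [18.0, 0.2, 88.6], [18.0, 2.7, 88.7], [17.7, 5.2, 90.5]]
148 [[15.8, -1.0, 87.1], [15.6, 0.2, 88.1], [15.7, 2.7, 87.7], [15.9, 5.1, 86.4]]
150 [[13.5, -1.0, 86.3], [13.4, 0.2, 86.7], [13.4, 2.7, 86.7], [13.4, 5.1, 86.4]]
152 [[11.3, -1.0, 84.7], [11.4, 0.2, 84.3], [11.5, 2.6, 83.4], [11.1, 5.1, 85.5]]
154 [[nan, nan, nan], [9.2, 0.2, 82.9], [8.9, 2.6, 84.1], [9.2, 5.1, 82.8]]
156 [[6.8, -1.0, 82.4], [6.7, 0.2, 82.6], [7.1, 2.6, 80.8], [6.9, 5.1, 81.7]]
158 [[4.6, -1.0, 81.0], [4.8, 0.2, 80.0], [4.8, 2.6, 80.3], [4.5, 5.1, 81.2]]
160 [[2.9, -1.0, 77.5], [2.5, 0.2, 79.1], [2.9, 2.6, 77.5], [2.2, 5.1, 80.4]]
162 [[0.7, -1.0, 76.5], [0.7, 0.2, 76.5], [0.5, 2.6, 76.9], [0.5, 5.0, 77.0]]
164 [[16.3, -0.8, 0.4], [16.1, 0.2, 0.9], [-1.5, 2.6, 75.2], [-1.5, 5.0, 75.2]]
166 [[15.5, -0.8, -4.5], [15.8, 0.2, -5.7], [15.8, 2.0, -5.8], [12.3, 4.1, 8.5]]
168 [[15.7, -0.7, -12.8], [15.5, 0.2, -12.1], [15.7, 2.0, -12.7], [14.5, 3.8, -8.0]]
170 [[15.6, -0.7, -19.5], [15.3, 0.1, -18.3], [15.7, 1.9, -19.9], [14.8, 3.7, -16.6]]
172 [[16.0, -0.7, -27.9], [16.0, 0.1, -28.0], [15.7, 1.9, -26.8], [14.3, 3.6, -21.7]]
174 [[15.3, -0.7, -31.8], [15.6, 0.1, -32.7], [15.5, 1.8, -32.5], [14.7, 3.5, -29.5]]
```

View pics/h.png

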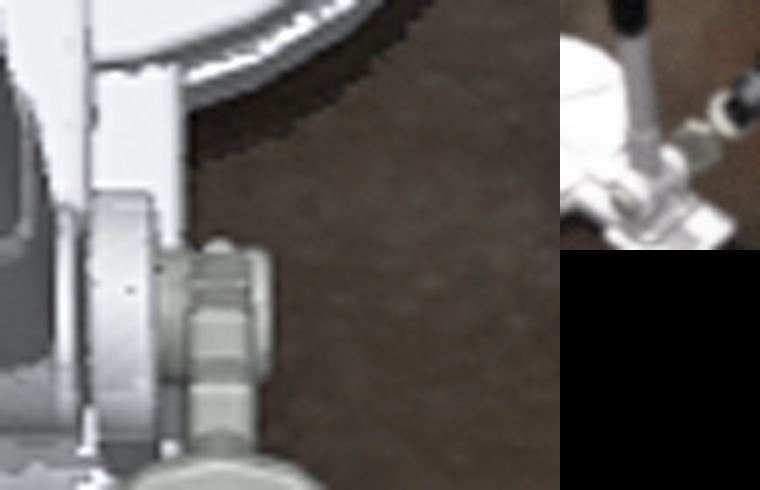

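The crop shows the prong in contact with the clip, with no gap left. There is no hard stop yet, so I'll keep pressing in small steps until the force rises.

Emit:
{"method": "send_rows", "body": {"plan": [[[0, 0, 0.0006], [0, 0, 0]], [[0, 0, 0.0006], [0, 0, 0]], [[0, 0, 0], [0, 0, 0]]]}}

```text
clock: 9.85
eef_pos: [0.4346, 0.2003, 0.1743]
orientation: [-180.0, -35.1, 7.6]
force: [-5.4, -0.6, 5.2]
width: 0.0152
grasp_force: 60.8
```

Emit:
{"method": "send_rows", "body": {"plan": [[[0, 0, 0.0006], [0, 0, 0]], [[0, 0, 0.0006], [0, 0, 0]], [[0, 0, 0], [0, 0, 0]]]}}

```text
clock: 10.15
eef_pos: [0.4349, 0.2004, 0.1741]
orientation: [-180.0, -35.1, 7.6]
force: [-13.3, -1.0, 14.6]
width: 0.0153
grasp_force: 62.5
```

Emit:
{"method": "send_rows", "body": {"plan": [[[0, 0, 0.0006], [0, 0, 0]], [[0, 0, 0.0006], [0, 0, 0]], [[0, 0, 0], [0, 0, 0]]]}}

```text
clock: 10.45
eef_pos: [0.4352, 0.2004, 0.1738]
orientation: [-180.0, -35.2, 7.6]
force: [-20.7, -2.5, 23.6]
width: 0.0149
grasp_force: 64.2
```

Emit:
{"method": "send_rows", "body": {"plan": [[[0, 0, 0.0008], [0, 0, 0]], [[0, 0, 0], [0, 0, 0]], [[0, 0, 0], [0, 0, 0]]]}}

```text
clock: 10.75
eef_pos: [0.4354, 0.2004, 0.1736]
orientation: [-180.0, -35.2, 7.6]
force: [-26.6, -4.6, 29.5]
width: 0.0154
grasp_force: 65.4
```

There is a firm stop at about 40 N, and the travel agrees with 10.7 mm. I'll back off and inspect.

Emit:
{"method": "send_rows", "body": {"plan": [[[0, 0, -0.005], [0, 0, 0]], [[0, 0, -0.01], [0, 0, 0]], [[0, 0, -0.015], [0, 0, 0]], [[0, 0, -0.02], [0, 0, 0]], [[0, 0, -0.015], [0, 0, 0]], [[0, 0, 0], [0, 0, 0]], [[0, 0, 0], [0, 0, 0]]]}}

```text
clock: 11.45
eef_pos: [0.3996, 0.1957, 0.2245]
orientation: [-180.0, -35.0, 7.6]
force: [-0.9, 0.3, -0.8]
width: 0.0154
grasp_force: 59.3
```

```bash
python3 - <<'E'
from h import *
w=cap('wrist');s=read_state();print(s['eef_pos'].round(4),s['orientation'].round(2),s['force'].round(2))
c=cv2.resize(w['image'][130:200,215:295,::-1],None,fx=7,fy=7,interpolation=cv2.INTER_CUBIC)
cv2.imwrite('pics/i.png',c)
p=pts(w);Rt=R.from_euler('xyz',s['orientation'],degrees=True).as_matrix()
q=(p-s['eef_pos'])@Rt*1000-[0,0,135]
for v in range(142,174,2): print(v,[q[v,u].round(1).tolist() for u in (254,255,256,259)])
E
```

```text
[0.3995 0.1955 0.2239] [179.98 -34.97   7.62] [-0.37 -0.12 -1.72]
142 [[14.2, -2.9, 147.9], [14.4, -1.5, 146.5], [14.3, -0.1, 147.3], [14.6, 4.2, 145.2]]
144 [[12.0, -2.9, 143.8], [11.7, -1.5, 145.7], [11.8, -0.1, 144.9], [11.9, 4.2, 144.4]]
146 [[9.3, -2.9, 143.1], [9.5, -1.5, 141.6], [9.3, -0.1, 143.1], [9.4, 4.2, 142.3]]
148 [[6.9, -2.9, 140.4], [6.7, -1.5, 141.9], [6.7, -0.1, 141.4], [6.6, 4.2, 141.9]]
150 [[4.4, -2.9, 138.7], [4.2, -1.5, 139.6], [4.4, -0.1, 138.5], [4.2, 4.2, 139.4]]
152 [[1.6, -2.9, 138.1], [16.7, -1.2, 60.4], [16.7, -0.1, 60.5], [1.6, 4.2, 138.5]]
154 [[14.4, -2.4, 60.2], [14.4, -1.2, 60.5], [14.4, -0.1, 60.1], [12.6, 3.5, 69.0]]
156 [[12.0, -2.4, 60.6], [12.2, -1.2, 59.5], [12.2, -0.1, 59.6], [10.8, 3.4, 66.2]]
158 [[9.7, -2.4, 60.7], [9.5, -1.2, 61.5], [9.7, -0.1, 60.4], [9.0, 3.4, 63.5]]
160 [[7.2, -2.4, 61.4], [7.2, -1.2, 60.9], [7.7, -0.1, 59.0], [7.0, 3.4, 62.0]]
162 [[5.6, -2.4, 57.8], [5.6, -1.2, 57.9], [6.1, -0.1, 55.8], [4.6, 3.4, 62.2]]
164 [[4.3, -2.3, 53.2], [4.6, -1.2, 52.3], [4.4, -0.1, 53.0], [2.2, 3.4, 62.2]]
166 [[16.5, -1.9, -6.1], [16.5, -1.0, -6.0], [16.2, -0.1, -4.8], [16.1, 2.7, -4.8]]
168 [[16.6, -1.9, -14.3], [16.5, -1.0, -13.6], [16.5, -0.1, -13.9], [16.2, 2.7, -12.7]]
170 [[16.3, -1.8, -20.2], [16.5, -0.9, -21.2], [16.4, -0.1, -20.6], [15.7, 2.6, -17.9]]
172 [[16.4, -1.8, -27.3], [16.6, -0.9, -28.3], [16.7, -0.1, -28.4], [15.9, 2.5, -25.5]]
```

View pics/i.png

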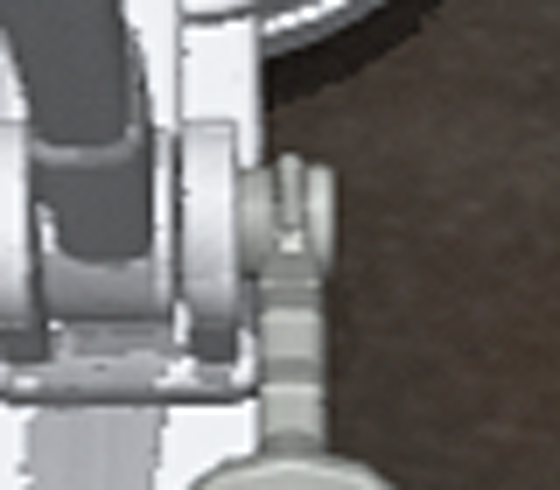

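The crop shows the clip back seated, 1.8 mm proud of the pin shoulders where 2 mm is expected, so the clip is home. I'll return to above the block.

Emit:
{"method": "send_rows", "body": {"plan": [[[0.009, 0, -0.016], [0, 0, 0]], [[0.018, 0, -0.024], [0, 0, 0]], [[0.0178, 0, -0.0239], [0, 0, 0]], [[0, 0, 0], [0, -0.111, 0]], [[0, 0, 0], [0, -0.125, 0]], [[0, 0, 0], [0, -0.125, 0]], [[0, 0, 0], [0, -0.125, 0]], [[0, 0, 0], [0, -0.125, 0]], [[0, 0, 0], [0, 0, -0.014]], [[-0.0025, 0.0357, 0], [0, 0, 0]], [[-0.0025, 0.04, 0], [0, 0, 0]], [[-0.0025, 0.04, 0], [0, 0, 0]], [[-0.0025, 0.04, 0], [0, 0, 0]], [[-0.0025, 0.04, 0], [0, 0, 0]], [[-0.0025, 0.04, 0], [0, 0, 0]], [[-0.0025, 0.04, 0], [0, 0, 0]], [[-0.0025, 0.04, 0], [0, 0, 0]], [[-0.0025, 0.035, 0], [0, 0, 0]], [[-0.001, 0.025, 0], [0, 0, 0]]]}}

```text
clock: 13.4
eef_pos: [0.4307, -0.1816, 0.3017]
orientation: [179.9, -0.0, 8.3]
force: [0.8, -0.3, -1.4]
width: 0.0155
grasp_force: 59.3
```

Emit:
{"method": "send_rows", "body": {"plan": [[[0, 0, 0], [0, 0, 0]], [[0, 0, 0], [0, 0, 0]], [[0, 0, 0], [0, 0, 0]]]}}

```text
clock: 13.7
eef_pos: [0.4308, -0.1783, 0.3022]
orientation: [-180.0, 0.0, 8.5]
force: [0.4, 0.6, -2.1]
width: 0.0153
grasp_force: 59.5
```

```bash
python3 - <<'E'
from h import *
w=cap('wrist');s=read_state();print(s['clock'],s['eef_pos'].round(4),s['orientation'].round(2),s['force'].round(2))
p=pts(w);Rt=R.from_euler('xyz',s['orientation'],degrees=True).as_matrix()
q=(p-s['eef_pos'])@Rt*1000-[0,0,135]
for v in range(120,200,4): print(v,[q[v,u].round(1).tolist() for u in (253,256,259)])
cv2.imwrite('pics/j.png',cv2.resize(w['image'][90:210,200:320,::-1],None,fx=5,fy=5,interpolation=cv2.INTER_CUBIC))
E
```

```text
13.75 [ 0.4309 -0.1783  0.3023] [-1.7999e+02 -1.0000e-02  8.4900e+00] [ 0.36 -0.03 -1.29]
120 [[41.6, -4.5, 166.9], [41.7, -0.1, 165.1], [41.7, 4.3, 165.6]]
124 [[38.8, -4.2, 136.8], [38.6, -0.1, 138.9], [38.6, 4.1, 138.8]]
128 [[38.8, -3.7, 89.3], [38.7, -0.0, 90.3], [38.7, 3.6, 89.9]]
132 [[36.4, -3.5, 70.4], [36.4, -0.0, 70.2], [36.4, 3.4, 70.4]]
136 [[31.8, -3.5, 70.5], [nan, nan, nan], [31.8, 3.4, 70.3]]
140 [[26.9, -3.5, 72.1], [27.2, -0.0, 70.1], [27.4, 3.4, 69.2]]
144 [[22.5, -3.5, 70.2], [22.3, -0.0, 71.8], [22.2, 3.5, 72.0]]
148 [[1.8, -4.5, 158.6], [1.9, -0.1, 158.5], [2.0, 4.3, 157.7]]
152 [[-4.4, -4.6, 160.2], [-4.3, -0.1, 159.6], [-4.1, 4.3, 158.4]]
156 [[-10.2, -4.6, 158.8], [-10.1, -0.1, 158.5], [-10.4, 4.3, 159.8]]
160 [[-16.3, -4.6, 158.8], [-16.3, -0.1, 158.7], [-16.2, 4.3, 158.5]]
164 [[-22.8, -4.7, 160.4], [-22.3, -0.2, 158.2], [-22.5, 4.4, 159.0]]
168 [[15.0, -2.7, -14.1], [15.0, 0.0, -14.1], [14.8, 2.7, -13.0]]
172 [[14.6, -2.6, -26.5], [14.7, 0.0, -26.7], [14.3, 2.6, -25.1]]
176 [[13.0, -2.5, -33.5], [13.2, 0.0, -33.9], [12.8, 2.5, -32.6]]
180 [[9.3, -2.5, -32.6], [9.4, 0.0, -33.1], [9.5, 2.5, -33.4]]
184 [[8.7, -2.4, -42.0], [9.1, 0.0, -43.4], [8.3, 2.5, -40.8]]
188 [[5.7, -2.4, -43.3], [5.5, 0.0, -42.9], [6.0, 2.4, -44.4]]
192 [[2.4, -2.4, -43.7], [3.8, 0.0, -47.7], [2.2, 2.5, -43.2]]
196 [[14.3, -1.9, -86.8], [13.9, 0.0, -85.6], [13.7, 2.0, -85.1]]
```

View pics/j.png

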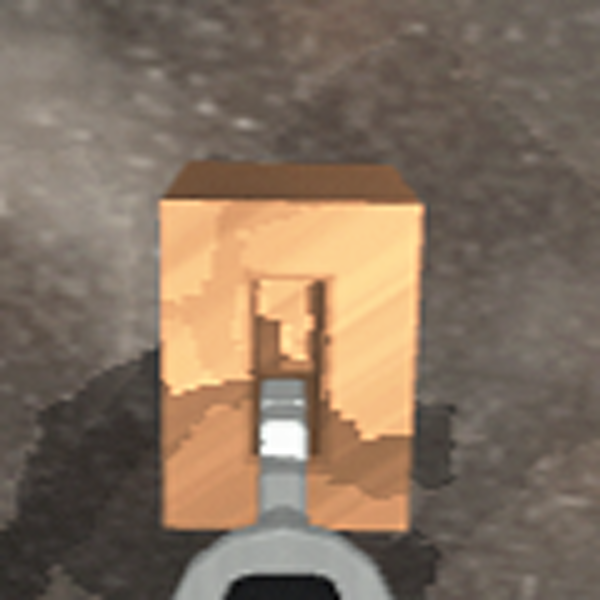

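The crop shows the slot centred at crop x≈289 and the prongs at x≈282. I'll shift +1.6 mm in tool y, which puts me back at the pose where I gripped, and insert.

Emit:
{"method": "send_rows", "body": {"plan": [[[0, 0.0016, 0.02], [0, 0, 0]], [[0, 0, 0.03], [0, 0, 0]], [[0, 0, 0.012], [0, 0, 0]], [[0, 0, 0.008], [0, 0, 0]], [[0, 0, 0.01], [0, 0, 0]], [[0, 0, 0.01], [0, 0, 0]], [[0, 0, 0.01], [0, 0, 0]]]}}

```text
clock: 14.45
eef_pos: [0.432, -0.1812, 0.2023]
orientation: [179.9, -0.1, 8.4]
force: [0.1, 0.7, -1.8]
width: 0.0155
grasp_force: 59.3
```

Emit:
{"method": "send_rows", "body": {"plan": [[[0, 0, 0.015], [0, 0, 0]], [[0, 0, 0.015], [0, 0, 0]], [[0, 0, 0.01], [0, 0, 0]], [[0, 0, 0.006], [0, 0, 0]], [[0, 0, 0.003], [0, 0, 0]], [[0, 0, 0], [0, 0, 0]], [[0, 0, 0], [0, 0, 0]]]}}

```text
clock: 15.15
eef_pos: [0.432, -0.1813, 0.154]
orientation: [180.0, -0.0, 8.4]
force: [-0.8, -0.1, -2.2]
width: 0.0155
grasp_force: 59.3
```

Emit:
{"method": "send_rows", "body": {"plan": [[[0, 0, 0.0015], [0, 0, 0]], [[0, 0, 0.001], [0, 0, 0]], [[0, 0, 0], [0, 0, 0]]]}}

```text
clock: 15.45
eef_pos: [0.4316, -0.181, 0.1511]
orientation: [180.0, -0.0, 8.4]
force: [-0.3, 0.7, -2.4]
width: 0.015
grasp_force: 59.3
```

Emit:
{"method": "send_rows", "body": {"plan": [[[0, 0, 0], [0, 0, 0]], [[0, 0, 0], [0, 0, 0]], [[0, 0, 0], [0, 0, 0]], [[0, 0, 0], [0, 0, 0]], [[0, 0, 0], [0, 0, 0]], [[0, 0, 0], [0, 0, 0]], [[0, 0, 0], [0, 0, 0]], [[0, 0, 0], [0, 0, 0]]], "grip": 0}}

```text
clock: 16.25
eef_pos: [0.4316, -0.181, 0.151]
orientation: [180.0, 0.0, 8.4]
force: [0.2, 0.6, 0.2]
width: 0.0854
grasp_force: 0.0
```

Emit:
{"method": "send_rows", "body": {"plan": [[[0, 0, -0.015], [0, 0, 0]], [[0, 0, -0.03], [0, 0, 0]], [[0, 0, -0.04], [0, 0, 0]], [[0, 0, -0.04], [0, 0, 0]], [[0, 0, -0.025], [0, 0, 0]], [[0, 0, 0], [0, 0, 0]], [[0, 0, 0], [0, 0, 0]], [[0, 0, 0], [0, 0, 0]]]}}

```text
clock: 17.05
eef_pos: [0.4308, -0.1806, 0.2995]
orientation: [-179.9, 0.1, 8.4]
force: [1.1, -0.5, -0.5]
width: 0.0852
grasp_force: 0.0
```

```bash
python3 - <<'E'
from h import *
w=cap('wrist');s=read_state();print(s['clock'],s['eef_pos'].round(4),s['width'])
p=pts(w)
for lo,hi in((.085,.1035),(.12,.185),(.187,.23)):
    m=(p[...,2]>lo)&(p[...,2]<hi)&(np.hypot(p[...,0]-.43,p[...,1]+.179)<.06)
    q=p[m];print(lo,len(q),np.median(q,0).round(4),cv2.minAreaRect((q[:,:2]*1000).astype(np.float32)))
E
```

```text
17.1 [ 0.4308 -0.1806  0.2994] 0.08533179319756451
0.085 2634 [ 0.4399 -0.1732  0.0966] ((429.9141845703125, -179.35585021972656), (80.2819595336914, 60.056671142578125), 7.505348205566406)
0.12 251 [ 0.4412 -0.1787  0.158 ] ((439.5445861816406, -179.19674682617188), (4.468939304351807, 15.880773544311523), 8.648957252502441)
0.187 581 [ 0.4341 -0.1803  0.2085] ((431.2608947753906, -180.61273193359375), (21.333171844482422, 15.933027267456055), 8.955979347229004)
```

The fork is seated: its handle top is at 0.2085 m, against 0.2087 m at the start, and it stands upright. Handing in.

```bash
python3 -c "
from rig import *
print(close_job())"
```

```text
the job is handed in; nothing more can be done
None
```

I pressed the clip home to a hard stop (about 40 N) and put the fork back upright in its block. The job was handed in at about 17 s. I judged the legs snapped in from the hard stop and the clip's seated height, not by seeing them, and no verdict was returned.

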